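Shake the memory stick out of the donation box

TASK

The stock list's memory stick has slipped into the clear donation box that stands upside down, slot underneath, on the packing table. Pick that box up, carry it over the cardboard tray with the stick still inside, and shake it there, slot end tipped down a little if that helps, until the stick drops through the slot into the tray; then stand the box back on the bare table, clear of the tray and upside down as it was. Leave the other donation box, which stands slot upwards, where it is.

Things in the scene. Friction and masses are not known exactly. Their poses are not given: they have to be found in the camera images.
- bank_mid (a point): Centre of the clear box holding the stick: 110 (x) by 60 (y) by 80 mm (z, up), 0.2 kg, loose, standing upside down on its white lid, grey-edged bottom uppermost; grip it across the 60 mm. Walls 3 mm, lid (flat inside) 4 mm. Slot, 26 mm along x by 48 mm along y, through the lid right against its -x end wall: centre at (-39, 0, -40) mm from here. That end roughly faces the robot.
- stick_mid (a point): Centre of the memory stick lying loose on the lid inside that box, at first away from the slot: black with a steel plug, 38 (y) x 16 (x) x 8 mm (z), 15 g. It slides when the box is tipped over 23 to 31 degrees or jerked, stays put in gentle level moves, and drops once over the slot: say with the slot end tipped down 20 degrees and a few 40 mm strokes of 0.15 s along the box.
- tray_in (a point): Centre of the inner floor of the empty open cardboard tray, fixed to the table, floor 4 mm above the table: outside 240 mm (its x) by 180 mm (its y), rim 50 mm above the table, walls 4 mm; z up.
- spare_mid (a point): Centre of the other donation box, of the same make and size (110 x 60 x 80 mm) but empty and standing slot upwards, white lid on top. A bystander, to be left alone.
Not all that is in view belongs to the job. Leave any orange or purple look-alike of the part that bears bank_mid alone.

How it is judged (in metres and radians):
On the way, in this order (a step that is already met when the one before it is completed fails the run):
1. the box is held over the tray with the stick still inside it (x of bank_mid in the frame of tray_in between -0.14 and 0.14 m and y of bank_mid in the frame of tray_in between -0.12 and 0.12 m and height (world z) of bank_mid above 0.07 m and x of stick_mid in the frame of bank_mid between -0.055 and 0.055 m and y of stick_mid in the frame of bank_mid between -0.03 and 0.03 m and z of stick_mid in the frame of bank_mid between -0.04 and 0.04 m), for 0.1 s.
2. the stick has dropped through the slot into the tray while the box is held above it (x of stick_mid in the frame of tray_in between -0.116 and 0.116 m and y of stick_mid in the frame of tray_in between -0.086 and 0.086 m and z of stick_mid in the frame of tray_in below 0.035 m and height (world z) of bank_mid above 0.06 m), for 0.1 s.
At the end, for the whole second after the job is handed in: The stick rests inside the tray, less than 35 mm above its floor. Its box stands released at rest on the table, clear of the tray, upside down as at the start (within 7 degrees, centre 30 to 50 mm above the table). The other donation box is within 30 mm of where it stood (x of stick_mid in the frame of tray_in between -0.116 and 0.116 m and y of stick_mid in the frame of tray_in between -0.086 and 0.086 m and z of stick_mid in the frame of tray_in below 0.035 m and angle between bank_mid's own z axis and vertical below 0.12 rad and height (world z) of bank_mid between 0.03 and 0.05 m and (x of bank_mid in the frame of tray_in above 0.148 m or x of bank_mid in the frame of tray_in below -0.148 m or y of bank_mid in the frame of tray_in above 0.118 m or y of bank_mid in the frame of tray_in below -0.118 m) and linear speed of each of bank, stick below 0.02 m/s and distance of spare_mid from where it was at the start of the episode below 0.03 m); the robot touches nothing.
It fails at once if the other donation box is shoved more than 30 mm or lifted (distance of spare_mid from where it was at the start of the episode above 0.03 m).
It also fails if it takes over 64 s, if anything falls off the work surface, if the arm or the gripper's body presses on something with over 40 N, if the wrist force passes 120 N, or if a joint passes its speed limit or range.

ROBOT

A 6-joint arm with a two-finger parallel gripper is mounted at the origin on the work surface. World frame = base frame: x ahead of the robot, y to its left, z up, the work surface at z = 0. Lengths are in mm, angles in degrees, forces in N, time in s.
With the tool pointing down it reaches from about 350 to 850 mm from the base axis. Payload 8.1 kg.
Tool frame: the origin (TCP) lies between the finger pads; the fingertips stand 17 mm ahead of it and the grasp point (between the pads) lies 2 mm behind it; z points along the fingers, y is the line along which they close (so a half turn about z gives the same grasp; the last joint's range is limited). The gripper opens to 85 mm and grips with 20 to 120 N. Pads are 22 mm wide; open, the fingers measure 114 mm over their backs; the gripper's body (76 mm by 85 mm) begins 54 mm behind the grasp point. The pads swing forward as they close: fully open they stand 13 mm farther back than shut.
Start: joints at [-68.377, 7.471, 85.268, -0, 87.261, -4.893], TCP at [267.893, -536.879, 248.292] pointing down, gripper open.
Joint ranges: [-169.43, 169.43], [-51.17, 129.36], [1.28, 143.12], [-76.62, 256.62], [0, 156.53], [-152.29, 152.29]. Speed limits (degrees/s): [136.94, 136.94, 159.86, 180, 180, 180].

INTERFACE

Orientations are given as [roll, pitch, yaw] about the fixed x, y, z axes, in that order (R = Rz(yaw) Ry(pitch) Rx(roll)).
In Python, from bench import sense, snapshot, hand_in, trace, place_of gives the robot as it stands.
- The arm moves only by the shell command python3 -m handwheel 'ROWS' [FORCE]. ROWS is JSON, a list of rows, each a list of 7 numbers: the opening, from -1 (shut) to 1 (fully open), then the shift along the tool's x, y, z in cm, then the turn, a rotation vector about the tool's x, y, z in rad. A call has 1 to 12 rows; each row shifts and turns the commanded pose from where the row before left it, along the tool's axes as they then stand; what a row does not reach is not made up. A row lasts 1/12 s, in which the tool goes at most 41.7 mm and 7.16 degrees, less where a joint would pass 70% of its speed; a pose out of reach is approached as far as the arm can. A call with a gripper value outside its range is refused whole. The fingers move at their own pace and stop on an object; FORCE is the grip in N (left out, the last holds). Time passes only in rows, so rows that do not move let the fingers close. It gives the time, the measured TCP pose, the force, the opening and the grip force at its end, in the units of the state.
- sense(): the state, without advancing time (a new reading comes with each control period).
- snapshot(name): name is "scene" or "top"; returns a dict with "image" (400x640x3 uint8, red, green, blue), "intrinsics" (3x3 intrinsics, pixels), "R" (3x3) and "t" (3): a world point X has camera coordinates R X + t. Camera axes: x right, y down, z forward; pixel columns grow to the right and rows downward; lengths in mm; the calibration is good to about 2 mm. A picture is of the moment at which its call begins. There is no depth.
- hand_in(): hands the job in; it is judged then, once.
Trained networks look in a picture, given as the dict that the camera call returned (one of the last four; its "shot" number tells which), for a name from the list of things; names that differ only in an ending like _2 or _b are one class to them, and where a whole thing is asked for, a point or a joint stands for the part that bears it (a point fixed in the world has none). Each returns a list of dicts, best first, with "conf" (0 to 1); they miss things now and then, are a little off and sometimes report something else, mostly with a low value. They report only what shows in the picture. A call takes as long as a camera call. They do not tell look-alikes from the thing itself.
- trace(picture, query): "pixels" (400x640 bool, what is visible of it).
- place_of(picture, query): "location" ([x, y, z] in mm, in world coordinates, good to about 4 mm: a listed point, or the origin of a listed thing).
The state is a dict: "time": time; "joint_pos": joint angles; "qd": joint speeds; "joint_efforts": joint torques, N m; "tool_pos": TCP position; "tcp_rot": TCP orientation; "ft_force": force on the tool from outside, world axes, zero at the start; "wrist_torque": the same for the moment, N m; "finger_gap": finger opening in mm; "grip_force": force on a finger pad.
Only numpy, scipy, OpenCV 4.12 (cv2) and the standard library are available. Lean on these libraries where they do the work, as an engineer would, in place of code of your own. Each camera call takes 0.05 s, during which the arm holds its last target. There are 200 camera calls.

## Working session

There is one attempt and no reset: what is moved stays moved. The work goes in short steps, Python scripts to look and compute and a shell command to move; the robot and the scene stay as the last step left them, time stands still between calls to the robot, and variables do not carry over. Pictures are saved under pics/ and viewed, at most 10 in all, crops included, and the job is handed in when it is done.

```bash
mkdir -p pics
cat > h.py <<'E'
import numpy as np, cv2
from bench import sense, snapshot, hand_in, trace, place_of
def save(p,n): cv2.imwrite('pics/'+n, p['image'][:,:,::-1])
E
python3 - <<'E'
from h import *
np.set_printoptions(precision=1,suppress=True)
for n in ('scene','top'):
    p=snapshot(n); save(p,n+'0.png'); np.savez(n+'0.npz',**{k:p[k] for k in('image','intrinsics','R','t')})
    for q in ('bank_mid','stick_mid','tray_in','spare_mid'):
        for d in place_of(p,q): 
            c=p['R']@d['location']+p['t']; u=p['intrinsics']@c
            print(n,q,round(d['conf'],2),np.array(d['location']),u[:2]/u[2])
s=sense(); print(s)
E
```

```text
scene bank_mid 0.97 [356.3 -85.2  39.2] [280.  166.4]
scene bank_mid 0.79 [339.1 141.4  37.4] [368.8 160.3]
scene tray_in 0.65 [564.2 221.9  -2.8] [410.9 243.6]
scene spare_mid 0.81 [ 538.  -244.6   45. ] [207.1 226.2]
top bank_mid 0.87 [342.  144.2  41.3] [255.1 256.9]
top bank_mid 0.71 [352.6 -85.4  42.2] [366.7 253.2]
top tray_in 0.8 [565.1 218.1   3.5] [229.1 157.1]
top spare_mid 0.71 [ 541.  -245.3   39.6] [442.2 164.8]
{'time': 0.5, 'joint_pos': array([-68.4,   7.5,  85.3,   0. ,  87.3,  -4.9]), 'qd': array([ 0.1, -0. , -0. ,  0. ,  0.1,  0.1]), 'joint_efforts': array([ -0. , -56.9, -50. ,  -0. ,   0. ,   0. ]), 'tool_pos': array([ 267.9, -536.9,  248.3]), 'tcp_rot': array([-180. ,   -0. ,   26.5]), 'ft_force': array([0.5, 0.3, 0.8]), 'wrist_torque': array([-0. , -0.1,  0. ]), 'grip_force': 0.0, 'finger_gap': 85.58781877999908}
```

View pics/top0.png

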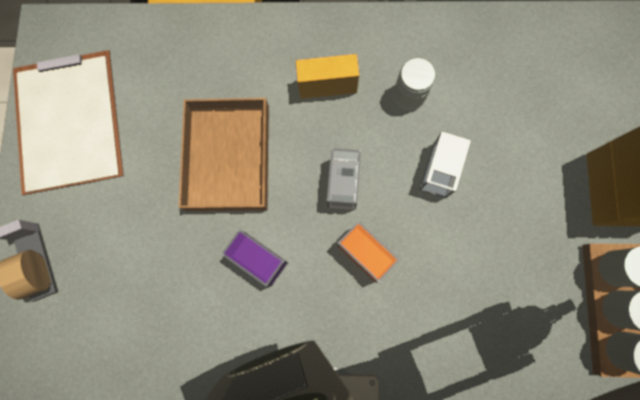

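View pics/scene0.png

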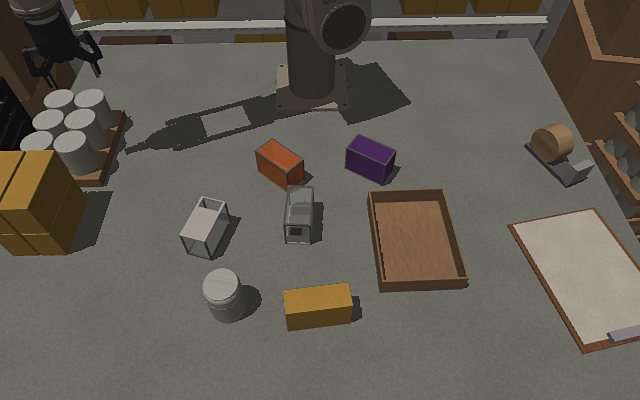

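The top view shows these candidates for the box:
- a clear grey-edged box at (343,179)
- orange look-alike (366,252)
- purple look-alike (254,259)
- the spare with its white lid up (448,163)
- a yellow carton (327,75)

By the description I choose the clear one at (343,179), which is at (299,215) in the scene view. The networks missed it, so I'll check it in a close crop.

Run:
```python
from h import *
a=np.load('top0.npz')['image'];b=np.load('scene0.npz')['image']
A=cv2.resize(a[140:220,310:380],None,fx=5.6,fy=5.6,interpolation=cv2.INTER_CUBIC)
B=cv2.resize(b[175:255,265:335],None,fx=5.6,fy=5.6,interpolation=cv2.INTER_CUBIC)
cv2.imwrite('pics/crop1.png',np.hstack([A,B])[:,:,::-1]); print(A.shape)
```

```text
(448, 392, 3)
```

View pics/crop1.png

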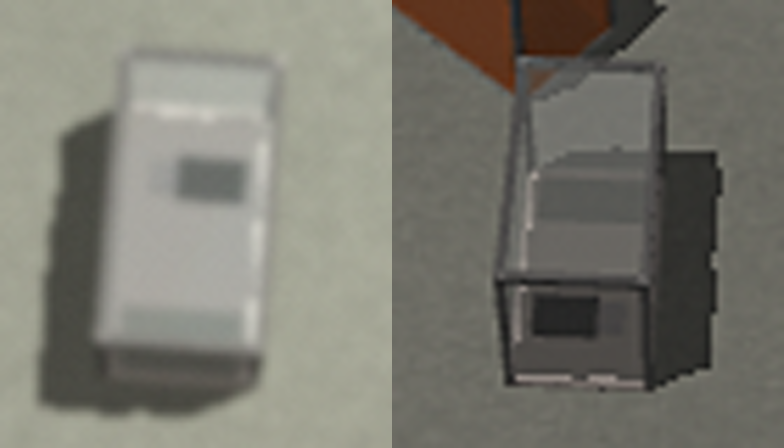

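The crop shows the clear, grey-edged box with the black stick and its steel plug at the far end, and the slot strip at the near end. It is the right box. Its top-face corners in the crop are about (122,52), (283,57), (265,350) and (97,343). Next I'll measure the poses.

```bash
cat >> h.py <<'E'
def bp(p,uv,z):
    K,R,t=p['intrinsics'],p['R'],p['t']; uv=np.atleast_2d(np.float64(uv))
    d=(R.T@np.linalg.inv(K)@np.c_[uv,np.ones(len(uv))].T).T; c=-R.T@t
    return c+d*((z-c[2])/d[:,2])[:,None]
E
python3 - <<'E'
from h import *
np.set_printoptions(precision=1,suppress=True)
T=np.load('top0.npz');S=np.load('scene0.npz')
def rep(c):
    c=c[:,:2];m=c.mean(0);l=(c[0]+c[1]-c[2]-c[3])/2;w=(c[0]+c[3]-c[1]-c[2])/2
    print(m,'L',np.linalg.norm(l),np.degrees(np.arctan2(l[1],l[0])),'W',np.linalg.norm(w),np.degrees(np.arctan2(w[1],w[0])))
cr=np.array([[122,52],[283,57],[265,350],[97,343]])/5.6-.4+[310,140]
rep(bp(T,cr,80))
cs=np.array([[645,283],[498,280],[520,60],[662,66]])/5.6-.4+[265-70,175]
rep(bp(S,cs,80)[[2,3,0,1]])
tr=np.array([[186,100],[267,99],[266,211],[181,210]]);print(bp(T,tr,50)); rep(bp(T,tr,50))
print('orange',bp(T,[[337,241],[358,225],[396,259],[376,279]],80)[:,:2])
print('yellow',bp(T,[[297,90],[358,85]],0)[:,:2])
print('jar/spare',bp(T,[[432,185],[446,133],[425,190]],80)[:,:2])
E
```

```text
[507.3 -36.9] L 108.87865996471366 -3.758171679046042 W 59.55768200966848 88.29940086970014
[507.7 -36.5] L 108.86596514780064 176.12034137637613 W 58.08707676581608 -93.48719567639786
[[680.4 308.2  50. ]
 [683.1 130.4  50. ]
 [436.7 123.7  50. ]
 [437.  302.3  50. ]]
[559.3 216.1] L 245.01712434403416 1.4699413420288363 W 178.24395018876828 90.38043847558284
orange [[ 373.4  -24.2]
 [ 405.7  -65.7]
 [ 339.6 -139.9]
 [ 300.4 -100.6]]
yellow [[726.2  70.1]
 [738.5 -69.6]]
jar/spare [[ 488.3 -213.9]
 [ 597.4 -245.4]
 [ 477.9 -199.7]]
```

```bash
python3 -m handwheel '[[1,0,0,0,0,0,0.106],[1,0,0,0,0,0,0.106],[1,0,0,0,0,0,0.106],[1,0,0,0,0,0,0.106],[1,0,0,0,0,0,0.105],[1,1.37,-3.43,0,0,0,0],[1,1.37,-3.43,0,0,0,0],[1,1.37,-3.43,0,0,0,0],[1,1.37,-3.43,0,0,0,0],[1,1.37,-3.43,0,0,0,0],[1,1.37,-3.43,0,0,0,0],[1,1.37,-3.43,0,0,0,0]]' 50
python3 -m handwheel '[[1,1.37,-3.43,0,0,0,0],[1,1.37,-3.43,0,0,0,0],[1,1.37,-3.43,0,0,0,0],[1,1.37,-3.43,0,0,0,0],[1,1.37,-3.43,0,0,0,0],[1,1.37,-3.43,0,0,0,0],[1,1.37,-3.43,0,0,0,0],[1,1.37,-3.43,0,0,0,0],[1,0,0,0,0,0,0],[1,0,0,0,0,0,0]]'
cat >> h.py <<'E'
from scipy.spatial.transform import Rotation as Ro
def go(xyz,yaw=None):
    s=sense(); R=Ro.from_euler('xyz',s['tcp_rot'],degrees=True).as_matrix()
    np.set_printoptions(precision=2,suppress=True)
    print('t',s['time'],'pos',s['tool_pos'],'rot',s['tcp_rot'],'gap',s['finger_gap'],'F',s['ft_force'],'grip',s['grip_force'])
    print('shift cm',R.T@(np.array(xyz)-s['tool_pos'])/10)
E
python3 -c "
from h import *; go([507.5,-36.7,43])"
```

```text
time: 1.5
tool_pos: [379.9, -302.1, 248.5]
tcp_rot: [180.0, -0.0, -3.8]
ft_force: [0.1, -0.1, 0.5]
finger_gap: 85.0
grip_force: 0.0
time: 2.33
tool_pos: [507.4, -35.3, 248.2]
tcp_rot: [-180.0, 0.0, -3.6]
ft_force: [-1.1, -0.8, -1.0]
finger_gap: 85.5
grip_force: 0.0
t 2.3333 pos [507.37 -35.25 248.24] rot [-180.      0.01   -3.57] gap 85.53073853077093 F [-1.12 -0.77 -1.03] grip 0.0
shift cm [ 0.03  0.14 20.52]
```

```bash
python3 -m handwheel '[[1,0,0.12,2.5,0,0,0],[1,0,0,2.5,0,0,0],[1,0,0,2.5,0,0,0],[1,0,0,2.5,0,0,0],[1,0,0,2.5,0,0,0],[1,0,0,2.5,0,0,0],[1,0,0,2,0,0,0],[1,0,0,1.8,0,0,0],[1,0,0,1.7,0,0,0],[1,0,0,0,0,0,0]]'
python3 - <<'E'
from h import *
for n in('scene',):
    p=snapshot(n); save(p,'pre.png')
    cv2.imwrite('pics/pre_c.png',cv2.resize(p['image'][130:270,220:400],None,fx=4,fy=4)[:,:,::-1])
E
```

```text
time: 3.17
tool_pos: [503.7, -39.2, 39.7]
tcp_rot: [-180.0, 0.4, -3.9]
ft_force: [-1.0, -0.9, 0.3]
finger_gap: 85.6
grip_force: 0.0
```

View pics/pre_c.png

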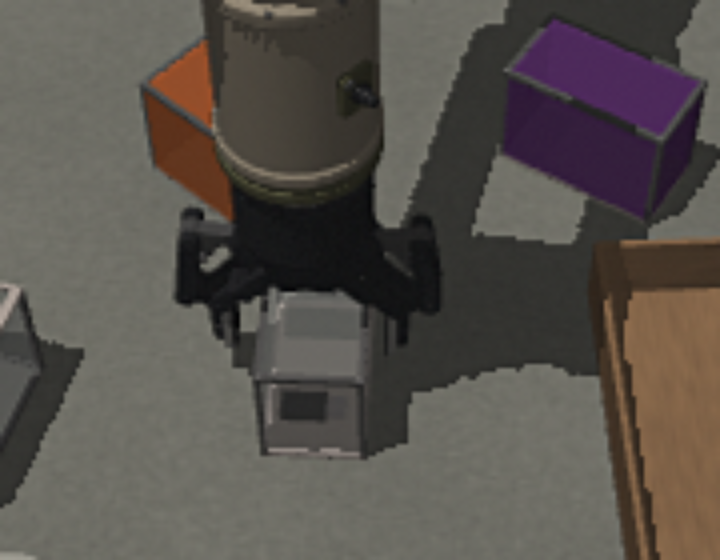

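The fingers straddle the clear box in the crop at (230,320) and (400,320), and the stick shows at (303,405), still inside. Closing now.

```bash
python3 -m handwheel '[[-0.2,0,0,0,0,0,0],[-1,0,0,0,0,0,0],[-1,0,0,0,0,0,0],[-1,0,0,0,0,0,0],[-1,0,0,0,0,0,0],[-1,0,0,0,0,0,0],[-1,0,0,0,0,0,0],[-1,0,0,0,0,0,0]]' 50 && python3 -m handwheel '[[-1,0,0,-0.3,0,0,0],[-1,0,0,-0.6,0,0,0],[-1,0,0,-1,0,0,0],[-1,0,0,-1.3,0,0,0],[-1,0,0,-1.5,0,0,0],[-1,0,0,-1.5,0,0,0],[-1,0,0,-1.5,0,0,0],[-1,0,0,-1.5,0,0,0],[-1,0,0,-1.3,0,0,0],[-1,0,0,-1,0,0,0],[-1,0,0,-0.6,0,0,0],[-1,0,0,-0.3,0,0,0]]'
python3 -c "
from h import *; go([562,218,170])"
```

```text
time: 3.88
tool_pos: [508.4, -38.7, 45.3]
tcp_rot: [180.0, -0.2, -3.8]
ft_force: [-1.4, -0.7, 7.1]
finger_gap: 59.6
grip_force: 55.2
time: 4.88
tool_pos: [507.4, -38.4, 168.6]
tcp_rot: [180.0, -0.1, -3.8]
ft_force: [-0.8, -0.0, -1.3]
finger_gap: 59.5
grip_force: 54.3
t 4.8833 pos [507.36 -38.4  168.65] rot [179.99  -0.09  -3.79] gap 59.51030440962813 F [-0.81 -0.02 -1.34] grip 54.32167947292328
shift cm [  3.76 -25.94  -0.14]
```

```bash
python3 -m handwheel '[[-1,0.11,-0.5,0,0,0,0],[-1,0.26,-1.2,0,0,0,0],[-1,0.43,-2,0,0,0,0],[-1,0.57,-2.7,0,0,0,0],[-1,0.68,-3.2,0,0,0,0],[-1,0.73,-3.43,0,0,0,0],[-1,0.73,-3.43,0,0,0,0],[-1,0.68,-3.2,0,0,0,0],[-1,0.57,-2.7,0,0,0,0],[-1,0.43,-2,0,0,0,0],[-1,0.26,-1.2,0,0,0,0],[-1,0.11,-0.5,0,0,0,0]]' && python3 -m handwheel '[[-1,0,0,0,0,0,0],[-1,0,0,0.5,0,0,0],[-1,0,0,1,0,0,0],[-1,0,0,1,0,0,0],[-1,0,0,0.5,0,0,0],[-1,0,0,0,0,0,0],[-1,0,0,0,0,0.03,0],[-1,0,0,0,0,0.06,0],[-1,0,0,0,0,0.08,0],[-1,0,0,0,0,0.08,0],[-1,0,0,0,0,0.06,0],[-1,0,0,0,0,0.04,0]]'
python3 - <<'E'
from h import *
go([580,218,135])
p=snapshot('scene'); 
for d in place_of(p,'stick_mid')+place_of(p,'bank_mid'): print(d)
cv2.imwrite('pics/over.png',cv2.resize(p['image'][140:320,320:520],None,fx=3,fy=3)[:,:,::-1])
E
```

```text
time: 5.88
tool_pos: [579.0, 220.5, 165.9]
tcp_rot: [180.0, 0.1, -3.7]
ft_force: [1.0, 0.0, -2.7]
finger_gap: 59.1
grip_force: 54.4
time: 6.88
tool_pos: [578.8, 217.8, 137.1]
tcp_rot: [-180.0, -20.2, -3.8]
ft_force: [-0.1, 0.0, -2.8]
finger_gap: 59.5
grip_force: 54.4
t 6.8833 pos [578.85 217.82 137.14] rot [-179.99  -20.2    -3.79] gap 59.54755093925493 F [-0.1   0.02 -2.81] grip 54.3780791759491
shift cm [ 0.03 -0.03  0.24]
{'location': [540.8, -242.5, 40.2], 'conf': 0.49}
{'location': [581.0, 217.0, 131.0], 'conf': 0.73}
{'location': [353.2, -82.8, 40.7], 'conf': 0.63}
{'location': [339.4, 141.2, 38.2], 'conf': 0.59}
```

View pics/over.png

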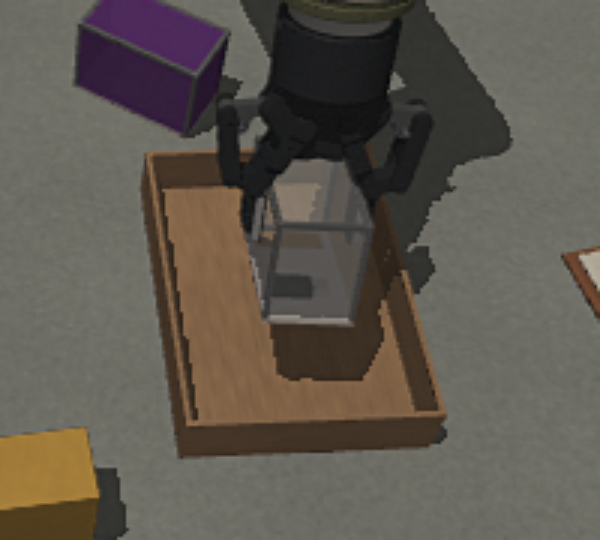

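The box is over the tray, tipped with its slot end towards the robot, and the stick is still inside at about (292,285) in the crop. Starting the shake.

```bash
python3 -m handwheel '[[-1,2,0,0,0,0,0],[-1,2,0,0,0,0,0],[-1,-2,0,0,0,0,0],[-1,-2,0,0,0,0,0],[-1,2,0,0,0,0,0],[-1,2,0,0,0,0,0],[-1,-2,0,0,0,0,0],[-1,-2,0,0,0,0,0],[-1,0,0,0,0,0,0],[-1,0,0,0,0,0,0],[-1,0,0,0,0,0,0],[-1,0,0,0,0,0,0]]' 60
python3 - <<'E'
from h import *
go([580,218,135])
p=snapshot('scene')
for d in place_of(p,'stick_mid'): print(d)
q=snapshot('top')
for d in place_of(q,'stick_mid'): print(d)
A=cv2.resize(p['image'][140:320,320:520],None,fx=2.5,fy=2.5);B=cv2.resize(q['image'][70:250,160:300],None,fx=2.5,fy=2.5)
cv2.imwrite('pics/shake1.png',np.hstack([A,B])[:,:,::-1])
E
```

```text
time: 8.03
tool_pos: [580.9, 218.1, 138.4]
tcp_rot: [-180.0, -20.1, -3.8]
ft_force: [-0.7, -0.2, -1.7]
finger_gap: 59.3
grip_force: 65.4
t 8.0333 pos [580.91 218.08 138.45] rot [-179.96  -20.13   -3.83] gap 59.339279948915376 F [-0.68 -0.17 -1.73] grip 65.44710159301758
shift cm [-0.2   0.01  0.29]
{'location': [516.8, 212.4, 8.9], 'conf': 0.58}
```

View pics/shake1.png

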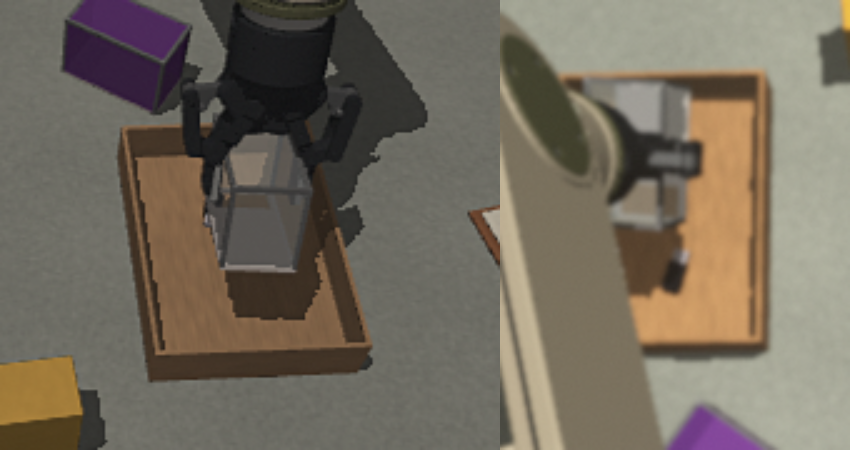

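The stick now lies on the tray floor: (676,270) in the right-hand crop, about (517,212,9) mm by the network, and the box is empty. I'll level the box, lift it and carry it back.

```bash
python3 -m handwheel '[[-1,0,0,0,0,-0.05,0],[-1,0,0,0,0,-0.1,0],[-1,0,0,0,0,-0.1,0],[-1,0,0,0,0,-0.1,0],[-1,0,0,-0.6,0,0,0],[-1,0,0,-1,0,0,0],[-1,0,0,-1,0,0,0],[-1,0,0,-0.4,0,0,0],[-1,0,0,0,0,0,0]]' && python3 -m handwheel '[[-1,-0.11,0.5,0,0,0,0],[-1,-0.26,1.2,0,0,0,0],[-1,-0.43,2,0,0,0,0],[-1,-0.57,2.7,0,0,0,0],[-1,-0.68,3.2,0,0,0,0],[-1,-0.73,3.43,0,0,0,0],[-1,-0.73,3.43,0,0,0,0],[-1,-0.68,3.2,0,0,0,0],[-1,-0.57,2.7,0,0,0,0],[-1,-0.43,2,0,0,0,0],[-1,-0.26,1.2,0,0,0,0],[-1,-0.11,0.5,0,0,0,0]]' && python3 -m handwheel '[[-1,0,0,0.5,0,0,0],[-1,0,0,1.5,0,0,0],[-1,0,0,2,0,0,0],[-1,0,0,2,0,0,0],[-1,0,0,2,0,0,0],[-1,0,0,1.5,0,0,0],[-1,0,0,1,0,0,0],[-1,0,0,0.5,0,0,0],[-1,0,0,0,0,0,0],[-1,0,0,0,0,0,0]]'
python3 - <<'E'
from h import *
go([507.5,-37,43])
p=snapshot('scene'); 
for d in place_of(p,'bank_mid'): print(d)
cv2.imwrite('pics/low.png',cv2.resize(p['image'][150:290,220:400],None,fx=4,fy=4)[:,:,::-1])
E
```

```text
time: 8.98
tool_pos: [580.5, 218.8, 170.9]
tcp_rot: [-179.9, -0.4, -3.8]
ft_force: [-0.1, -0.2, -1.1]
finger_gap: 59.4
grip_force: 65.5
time: 9.98
tool_pos: [505.7, -40.2, 167.0]
tcp_rot: [180.0, 0.0, -3.9]
ft_force: [0.6, 1.1, -2.4]
finger_gap: 59.2
grip_force: 65.5
time: 10.82
tool_pos: [507.3, -37.9, 57.7]
tcp_rot: [-180.0, -0.0, -3.8]
ft_force: [0.3, 0.2, -2.1]
finger_gap: 59.7
grip_force: 65.5
t 10.8167 pos [507.29 -37.91  57.68] rot [-180.     -0.02   -3.76] gap 59.720281000965926 F [ 0.25  0.21 -2.06] grip 65.54531693458557
shift cm [ 0.01 -0.09  1.47]
{'location': [339.3, 143.7, 38.0], 'conf': 0.76}
{'location': [354.7, -86.1, 37.9], 'conf': 0.75}
{'location': [505.0, -39.2, 50.3], 'conf': 0.64}
```

View pics/low.png

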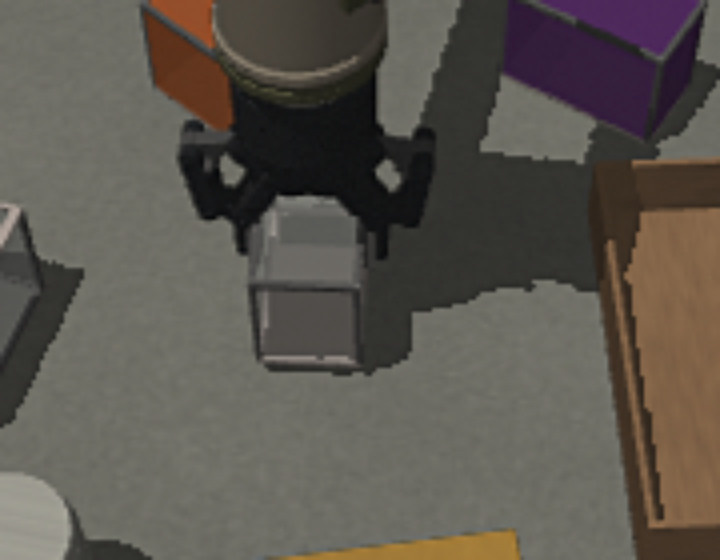

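The box is level, empty and about 12 mm above the table, at (305,290) in the crop. I'll lower it gently and watch the force.

```bash
python3 -m handwheel '[[-1,0,0,0.4,0,0,0],[-1,0,0,0.4,0,0,0],[-1,0,0,0.2,0,0,0],[-1,0,0,0.1,0,0,0],[-1,0,0,0,0,0,0]]'; python3 -m handwheel '[[-1,0,0,0.1,0,0,0],[-1,0,0,0.1,0,0,0],[-1,0,0,0,0,0,0]]'
```

```text
time: 11.33
tool_pos: [506.5, -38.3, 45.9]
tcp_rot: [-180.0, 0.0, -3.8]
ft_force: [0.1, -0.4, -1.9]
finger_gap: 59.5
grip_force: 65.5
time: 11.58
tool_pos: [506.9, -38.3, 45.4]
tcp_rot: [180.0, 0.0, -3.8]
ft_force: [-6.5, 1.4, 10.1]
finger_gap: 59.4
grip_force: 66.9
```

Contact at 10 N. Releasing and retreating straight up.

```bash
python3 -m handwheel '[[-1,0,0,-0.05,0,0,0],[0.5,0,0,0,0,0,0],[0.7,0,0,0,0,0,0],[1,0,0,0,0,0,0],[1,0,0,0,0,0,0],[1,0,0,0,0,0,0],[1,0,0,0,0,0,0]]' && python3 -m handwheel '[[1,0,0,-0.5,0,0,0],[1,0,0,-1,0,0,0],[1,0,0,-2,0,0,0],[1,0,0,-2.5,0,0,0],[1,0,0,-2.5,0,0,0],[1,0,0,-2.5,0,0,0],[1,0,0,-2.5,0,0,0],[1,0,0,-2.5,0,0,0],[1,0,0,-2,0,0,0],[1,0,0,-1,0,0,0],[1,0,0,0,0,0,0],[1,0,0,0,0,0,0]]'
python3 - <<'E'
from h import *
p=snapshot('scene'); save(p,'end.png')
for q in('bank_mid','stick_mid','spare_mid'):
    for d in place_of(p,q): print(q,d)
t=snapshot('top')
for q in('stick_mid','spare_mid'):
    for d in place_of(t,q): print('top',q,d)
E
```

```text
time: 12.17
tool_pos: [506.9, -38.3, 44.8]
tcp_rot: [180.0, -0.0, -3.8]
ft_force: [-0.8, 0.5, -0.4]
finger_gap: 85.0
grip_force: 0.0
time: 13.17
tool_pos: [507.1, -38.3, 235.0]
tcp_rot: [180.0, -0.1, -3.8]
ft_force: [0.0, 0.2, -1.4]
finger_gap: 84.9
grip_force: 0.0
bank_mid {'location': [355.8, -86.8, 36.7], 'conf': 0.58}
bank_mid {'location': [338.1, 141.7, 36.4], 'conf': 0.58}
bank_mid {'location': [506.9, -42.6, 37.0], 'conf': 0.57}
stick_mid {'location': [516.2, 214.7, 9.3], 'conf': 0.53}
spare_mid {'location': [539.3, -245.9, 44.0], 'conf': 0.58}
top stick_mid {'location': [518.6, 212.8, 6.8], 'conf': 0.52}
top spare_mid {'location': [539.9, -242.1, 38.0], 'conf': 0.67}
```

View pics/end.png

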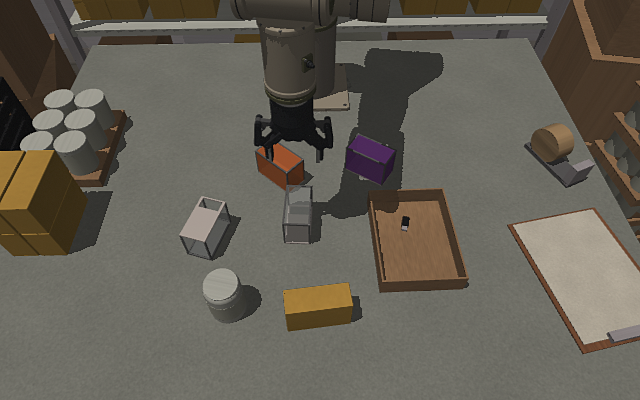

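The final picture shows the stick in the tray at (405,223), the empty clear box standing level at (298,215), the spare untouched at (205,228), and the gripper clear of everything.

```bash
python3 -c "
from bench import hand_in; print(hand_in())"
```

```text
the job is handed in; nothing more can be done
None
```

The job is handed in after about 13 s of robot time: the stick lies in the tray, its box stands released and upside down where it started, clear of the tray, and the other donation box was not moved; `hand_in` returned no verdict.

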